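Square a pile of stamp books in the spring jig and hold it

ROBOT

A 6-joint arm with a two-finger parallel gripper is mounted at the origin on the work surface. World frame = base frame: x ahead of the robot, y to its left, z up, the work surface at z = 0. Lengths are in m, angles in rad, forces in N, time in s.
With the tool pointing down it reaches from about 0.4 to 0.825 m from the base axis. Payload 7 kg.
Tool frame: the origin (TCP) lies between the finger pads; the fingertips stand 25 mm ahead of it and the grasp point (between the pads) lies 6 mm ahead of it (arm.tcp_to_tips is the distance from the TCP to the fingertips, in m); z points along the fingers, y is the direction in which the jaws open and shut (so a half turn about z gives the same grasp; the last joint's range is limited). The gripper opens to 88 mm and grips with 3 to 60 N. Pads are 19 mm wide; open, the fingers measure 130 mm over their backs; the gripper's body (78 mm by 193 mm) begins 47 mm behind the grasp point.
Start: joints at [-1.039, 0.359, 0.012, 0, -1.224, -0.288], TCP at [0.163, -0.655, 0.252] pointing down, gripper open.
Joint ranges: [-3.07, 3.07], [-1.43, 2.12], [-1.02, 1.25], [-3.03, 1.67], [-3.05, -0], [-3.03, 3.03]. Speed limits (rad/s): [2.39, 2.39, 3.01, 3.14, 3.14, 3.14].

INTERFACE

Orientations are given as a rotation vector (axis times angle).
In Python, from bench import arm, camera gives the robot as it stands. The module is installed in compiled form; this text tells all that it offers.
- The arm moves only by the tool arm_command, never from a script. Its arguments are lists of equal length, an entry for each row: "xyz": the shift along the world's x, y, z in m, a list of three; "delta_rot": the turn, a rotation vector about the world's x, y, z in degrees, a list of three; "claw": the closure, from 0 (fully open) to 1 (shut). A call has 1 to 8 rows; each row is the pose to reach, as a shift and turn from the pose measured when the call began; what a row does not reach only later rows make up. A row lasts 1/8 s, in which the tool goes at most 62.5 mm and 10.7 degrees, less where a joint would pass 70% of its speed; a pose out of reach is approached as far as the arm can. A call with a gripper value outside its range is refused whole. The fingers move at their own pace and stop on an object; "squeeze" is the grip in N (left out, the last holds). Time passes only in rows, so rows that repeat a pose let the fingers close. It gives the time, the measured TCP pose, the force and the opening at its end, in the units of the state.
- arm.get_obs(): the state, without advancing time (a new reading comes with each control period).
- camera(name): name is "scene" or "side" or "wrist"; returns a dict with "image" (420x560x3 uint8, red, green, blue), "vertical_fov" (degrees; the focal length in pixels is half the picture's height over the tangent of half this angle, whatever the lens; pixels are square), "cx", "cy" (the principal point, pixels), "k1" (the pictures are not rectified: a ray, as slopes to the right and down, at radius r is drawn at 1 + k1 r^2 times it, then the intrinsics apply), "R" (3x3) and "t" (3): a world point X has camera coordinates R X + t. Camera axes: x right, y down, z forward; pixel columns grow to the right and rows downward; lengths in m; the calibration is good to about 2 mm. A picture is of the moment at which its call begins. There is no depth.
- arm.job_done(): hands the job in, once; it reports no verdict.
The state is a dict: "t": time; "q": joint angles; "qd": joint speeds; "effort": joint torques, N m; "eef_pos": TCP position; "tool_rot": TCP orientation; "contact_force": force on the tool from outside, world axes, zero at the start; "torque": the same for the moment, N m; "width": finger opening in m.
Only numpy, scipy, OpenCV 4.12 (cv2) and the standard library are available. Lean on these libraries where they do the work, as an engineer would, in place of code of your own. Each camera call takes 0.05 s, during which the arm holds its last target. There are 200 camera calls.

TASK

Lay the two loose pocket stamp books flat and squarely on the like one already lying in the wooden squaring jig, making one neat pile of three between the fence and the pusher plate, and let go of them. Then push the jig's spring-loaded handle towards the fence until the brass line on its carriage is level with the brass index marks, so that the plate pinches the squared pile against the fence. Finish while still holding the handle there (it springs back if released), and leave everything else on the desk where it is.

Things in the scene. Friction and masses are not known exactly. Their poses are not given: they have to be found in the camera images.
- jig: wooden squaring jig fixed to the desk. Origin at desk level under the middle of the space for the pile; its y axis points from the pusher to the fence. Board 100 mm wide (x), from y = -185 to +80 mm, top 12 mm above the origin. Fence: wooden wall across the +y end, inner face at y = +62.5 mm, top 52 mm above the origin. At rest the pusher plate's face stands at y = -62.5 mm, so the 100 mm books have 25 mm of play lengthways. The sides (x) are open
- book_base: pocket stamp book, rigid hard cover with paper edges, 64 mm (its x) x 100 mm (its y) x 14 mm thick, about 80 g; origin centre of underside, z up. It already lies in the jig, on the board, its long side along the jig's y to within 0.06 rad, not yet against the fence
- book_a: pocket stamp book, rigid hard cover with paper edges, 64 mm (its x) x 100 mm (its y) x 14 mm thick, about 80 g; origin centre of underside, z up. Lies loose on the desk; alike to book_b
- book_b: pocket stamp book, rigid hard cover with paper edges, 64 mm (its x) x 100 mm (its y) x 14 mm thick, about 80 g; origin centre of underside, z up. Lies loose on the desk; alike to book_a
- handle: upright black round grip (it can turn on its own upright axis) on the jig's carriage, 22 mm diameter, 62 mm tall; origin at its foot, which is 26 mm above the desk (top 88 mm). At rest it stands at jig x = 0, y = -150 mm. The carriage below it is a steel block 50 mm (x) x 40 mm (y), 12 to 26 mm above the desk, with a brass line across it at the grip's centre
- carriage (a joint): travel of handle and carriage towards the fence along the jig's +y, m: 0 at rest, 0.037 when its brass line is level with the brass index marks, end stop at 0.048. A return spring pushes it back (2 N at rest, about 4 N at the marks)
- pusher: aluminium pusher plate, 60 mm wide (x), 8 mm thick, top 49 mm above the desk, carried by the carriage through a spring of 600 N/m (1 N preload); origin at the foot of its face that meets the books, 12 mm above the desk, 87.5 mm ahead of the handle. With the books against the fence it meets them at a carriage travel of 0.025 m and from there its spring yields; at the marks it pinches with about 8 N, so the handle then needs about 12 N in all
- index (a point): midpoint between the two low brass index marks on the jig's board, either side of the carriage track, 18 mm above the desk, at jig x = 0, y = -113 mm
- seal_box: bystander: the lidded wooden seal box, 64 x 94 x 40 mm; origin centre of underside
- ink_tin: bystander: the round steel ink tin, 80 mm diameter, 22 mm high; origin centre of underside
- seal: bystander: a small clear glass seal standing upright, 30 mm diameter, 55 mm high; origin centre of underside
- big_book: bystander: a large closed stamp book lying flat, 110 x 160 x 12 mm; origin centre of underside
- bar_weight: bystander: a steel bar paperweight with a little ball knob, 22 x 190 x 10 mm (knob 29 mm high), lying on big_book; origin centre of underside
- inkstone: bystander: a black rectangular inkstone with a hollow, 75 x 110 x 20 mm; origin centre of underside
Mind the look-alikes: they are no part of the job. What is shaped like the book_b but blue is not meant.

How it is judged:
By the outcome, as a careful person would: the job done as asked, in the order asked, and still so for the second after the job is handed in, while the arm keeps its last pose, push and grip.
It also fails if it takes over 64 s, if anything falls off the work surface, if the arm or the gripper's body presses on something with over 40 N, if the wrist force passes 120 N, or if a joint passes its speed limit or range.

## Working session

There is one attempt and no reset: what is moved stays moved. The work goes in short steps, Python scripts to look and compute and a tool call to move; the robot and the scene stay as the last step left them, time stands still between calls to the robot, and variables do not carry over. Pictures are saved under pics/ and viewed, about 8 in all and at most 12, crops included, and the job is handed in when it is done.

Besides the shell and the picture viewer there is one more tool, called after "Request:" as name(argument=value, ...) on one line, values as JSON. arm_command: Moves the arm, as the interface text tells. Its arguments: {"type":"object","properties":{"xyz":{"type":"array"},"delta_rot":{"type":"array"},"claw":{"type":"array"},"squeeze":{"type":"number"}},"required":["xyz","delta_rot","claw"]}

```bash
mkdir -p pics; cat > h.py <<'E'
import numpy as np, cv2, pickle
from bench import arm, camera
def snap(name,fn):
    c=camera(name); cv2.imwrite(f'pics/{fn}.png',c['image'][:,:,::-1]); pickle.dump(c,open(f'pics/{fn}.pkl','wb')); return c
def load(fn): return pickle.load(open(f'pics/{fn}.pkl','rb'))
def ray(c,uv):
    f=210/np.tan(np.radians(c['vertical_fov'])/2)
    K=np.array([[f,0,c['cx']],[0,f,c['cy']],[0,0,1]])
    uv=np.asarray(uv,float).reshape(-1,1,2)
    d=cv2.undistortPoints(uv,K,np.array([c['k1'],0,0,0,0.]),None,None,None).reshape(-1,2) if False else None
    s=(uv.reshape(-1,2)-[c['cx'],c['cy']])/f; p=s.copy()
    for _ in range(20): p=s/(1+c['k1']*(p**2).sum(1,keepdims=True))
    R,t=np.array(c['R']),np.array(c['t'])
    return -R.T@t, np.c_[p,np.ones(len(p))]@R
def onz(c,uv,z):
    o,d=ray(c,uv); return o+d*((z-o[2])/d[:,2])[:,None]
def proj(c,X):
    X=np.asarray(X,float).reshape(-1,3)@np.array(c['R']).T+np.array(c['t']); p=X[:,:2]/X[:,2:]
    p=p*(1+c['k1']*(p**2).sum(1,keepdims=True)); f=210/np.tan(np.radians(c['vertical_fov'])/2)
    return p*f+[c['cx'],c['cy']]
def tri(c1,u1,c2,u2):
    o1,d1=ray(c1,u1);o2,d2=ray(c2,u2);d1=d1[0];d2=d2[0]
    s=np.linalg.lstsq(np.c_[d1,-d2],o2-o1,rcond=None)[0]
    a,b=o1+s[0]*d1,o2+s[1]*d2; return (a+b)/2,np.linalg.norm(a-b)
E
python3 - <<'E'
from h import *
a=snap('scene','s0');b=snap('side','d0');w=snap('wrist','w0')
for c in(a,b,w): print(c['vertical_fov'],c['k1'],-np.array(c['R']).T@c['t'])
o=arm.get_obs();print({k:np.round(v,3) for k,v in o.items()}, arm.tcp_to_tips)
E
```

```text
43.00708248284696 0.05319271451901001 [ 1.37446909 -0.79506219  0.94929232]
53.38743554646644 0.04301146343565462 [-0.00672473  0.7059392   0.5950144 ]
71.55763598954415 0.02035177089885333 [ 0.08377024 -0.67488637  0.38479506]
{'t': np.float64(0.15), 'q': array([-1.039,  0.359,  0.011, -0.   , -1.224, -0.288]), 'qd': array([-0.   ,  0.001,  0.003,  0.001, -0.001, -0.002]), 'effort': array([ 1.0000e-03, -5.8327e+01,  2.9330e+01,  7.0010e+00,  9.0000e-03,
       -0.0000e+00]), 'eef_pos': array([ 0.163, -0.655,  0.251]), 'tool_rot': array([ 3.820e-01, -3.118e+00, -2.000e-03]), 'contact_force': array([ 0.409, -0.199,  0.187]), 'torque': array([ 0.022, -0.004, -0.004]), 'width': np.float64(0.087)} 0.025
```

View pics/s0.png

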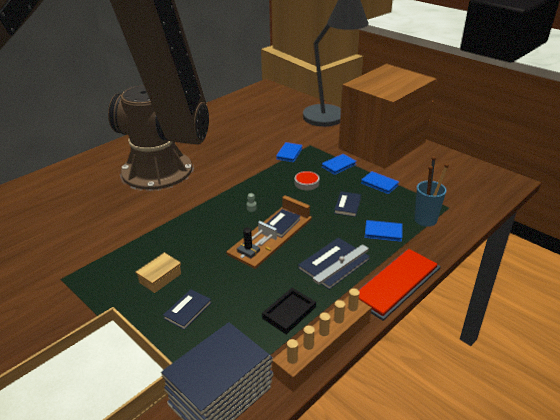

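View pics/d0.png

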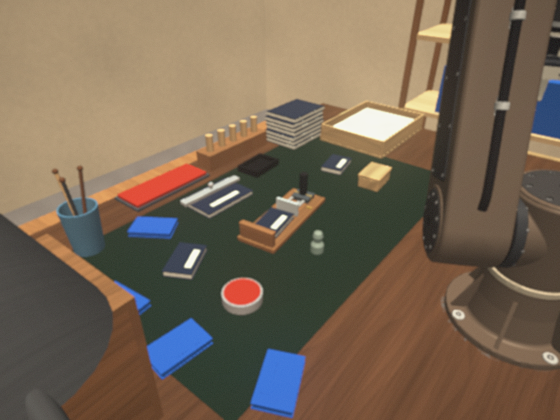

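Scene view: the two loose navy books with white labels are at (187,308) and (347,203). Book_base is in the jig at (283,220), the handle at (248,240). The blue ones at (290,152), (339,163), (380,181) and (384,230) are look-alikes, and the large book under the bar at (335,260) is a bystander. In the side view the same books are at (337,163) and (185,260).

```bash
python3 - <<'E'
from h import *
a=load('s0');b=load('d0')
def lab(c,roi):
    x0,y0,x1,y1=roi; im=c['image'][y0:y1,x0:x1].astype(int)
    m=((im.min(2)>150)).astype(np.uint8); n,l,s,ce=cv2.connectedComponentsWithStats(m)
    i=1+np.argmax(s[1:,4]); 
    ys,xs=np.nonzero(l==i); r=cv2.minAreaRect(np.c_[xs,ys].astype(np.float32))
    return ce[i]+[x0,y0],s[i,4]
P={'far(-y)':((165,290,212,328),(320,150,352,175)),'near(+y)':((333,188,362,218),(165,240,207,278)),'base':((268,207,300,237),(265,212,290,240))}
for n,(r1,r2) in P.items():
    u,s1=lab(a,r1);v,s2=lab(b,r2); X,e=tri(a,u,b,v); print(n,u.round(),s1,v.round(),s2,X.round(4),round(e,4))
# coarse others
for n,u,v in [('handletop',(247,229),(304,176)),('seal',(252,203),(317,245)),('tin',(307,180),(242,293)),('fence top L',(283,198),(0,0))]:
    if v[0]: X,e=tri(a,u,b,v); print(n,X.round(3),round(e,4))
w=load('w0');print(onz(w,[[280,210],[0,0],[559,0],[559,419],[0,419]],0).round(3))
cv2.imwrite('pics/m1.png',np.hstack([cv2.resize(a['image'][y0-12:y0+45,x0-12:x0+55,::-1],(400,340),interpolation=cv2.INTER_CUBIC) for x0,y0 in((165,290),(325,188))]))
E
```

```text
far(-y) [181. 304.] 106 [341. 163.] 56 [ 0.568  -0.3244  0.0114] 0.0006
near(+y) [342. 201.] 57 [192. 258.] 149 [0.5774 0.2736 0.012 ] 0.0019
base [277. 219.] 70 [278. 222.] 112 [0.5075 0.0614 0.0243] 0.0016
handletop [ 0.535 -0.077  0.081] 0.0026
seal [0.39  0.072 0.017] 0.0048
tin [0.422 0.285 0.012] 0.0044
[[ 0.197 -0.652  0.   ]
 [ 0.038 -1.007  0.   ]
 [-0.111 -0.411  0.   ]
 [ 0.448 -0.095  0.   ]
 [ 0.677 -1.03   0.   ]]
```

View pics/m1.png

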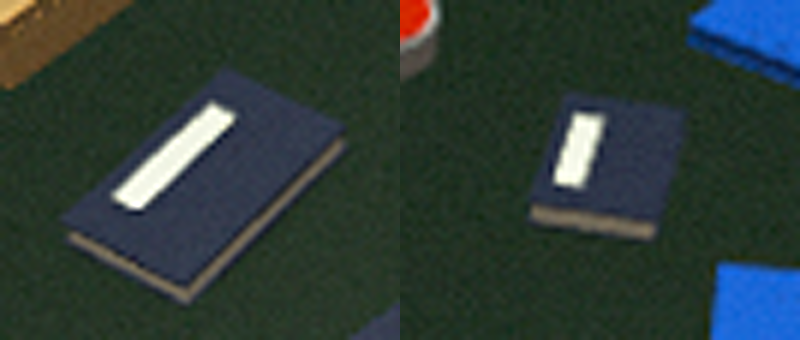

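Crop: both candidates are navy with white labels and paper edges, and they match the book in the jig, so these are book_a (scene 187,308) and book_b (347,203). Label heights of 11–12 mm (about 14 expected) and 24 mm (about 26) agree within calibration. Next I move over book_a.

Request:
arm_command(xyz=[[0.05, 0.038, 0.0], [0.1, 0.077, 0.0], [0.15, 0.115, 0.0], [0.2, 0.153, 0.0], [0.25, 0.192, 0.0], [0.3, 0.23, 0.0], [0.35, 0.268, 0.0], [0.39, 0.305, 0.0]], delta_rot=[[0, 0, 10], [0, 0, 20], [0, 0, 30], [0, 0, 40], [0, 0, 50], [0, 0, 60], [0, 0, 70], [0, 0, 80]], claw=[0, 0, 0, 0, 0, 0, 0, 0])

```text
t: 1.15
eef_pos: [0.5544, -0.3481, 0.2506]
tool_rot: [2.303, -2.136, -0.002]
contact_force: [0.4, -0.9, -0.4]
width: 0.088
```

```bash
python3 - <<'E'
from h import *
w=snap('wrist','w1');o=arm.get_obs();print(o['t'],o['eef_pos'].round(3),o['tool_rot'].round(3),o['q'].round(2))
E
```

```text
1.2 [ 0.559 -0.344  0.25 ] [-2.316e+00  2.123e+00  1.000e-03] [-0.26  0.33 -0.03 -0.   -1.21  0.34]
```

View pics/w1.png

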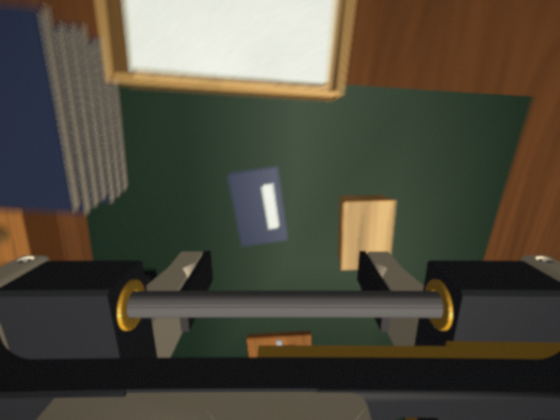

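Wrist view: book_a lies at (258,206), its long side near the image vertical and slightly tilted; the seal box is at (368,235) and clear of it. Now I measure book_a by contour, with a height check from the scene view.

```bash
cat >> h.py <<'E'
def book(c,seed,z,rad=90):
    """top-face rectangle of the navy book round pixel seed -> centre, long-axis angle(deg 0..180), sizes"""
    im=cv2.GaussianBlur(c['image'],(3,3),0).astype(int); r,g,b=im[...,0],im[...,1],im[...,2]
    m=(((b-g>10)&(b>45)&(b-r>8))|(im.min(2)>140)).astype(np.uint8)
    k=np.zeros_like(m); cv2.circle(k,tuple(map(int,seed)),rad,1,-1); m=cv2.morphologyEx(m&k,cv2.MORPH_OPEN,np.ones((3,3)))
    n,l,s,ce=cv2.connectedComponentsWithStats(m); L=l[int(seed[1]),int(seed[0])]
    cn=max(cv2.findContours((l==L).astype(np.uint8),cv2.RETR_EXTERNAL,cv2.CHAIN_APPROX_NONE)[0],key=cv2.contourArea)[:,0]
    P=onz(c,cn,z)[:,:2]; (ctr,(w,h),a)=cv2.minAreaRect((P*1000).astype(np.float32))
    if w>h: a-=90;
    return np.array(ctr)/1000,(a+90)%180,(min(w,h),max(w,h)),s[L,4],L
def tooly(): 
    from scipy.spatial.transform import Rotation as R
    o=arm.get_obs();M=R.from_rotvec(o['tool_rot']).as_matrix();return np.degrees(np.arctan2(M[1,1],M[0,1])),M[:,2]
E
python3 - <<'E'
from h import *
w=load('w1');c=book(w,(250,206),.014);print(c,tooly(),arm.get_obs()['eef_pos'])
for n,u in (('s0',(195,305)),): print(book(load(n),u,.014,40))
print(book(load('s0'),(352,207),.014,25)); print(book(load('d0'),(182,262),.014,40))
# label heights wrist-scene
im=w['image'];m=(im[:,:,:].min(2)>140).astype(np.uint8);n,l,s,ce=cv2.connectedComponentsWithStats(m);i=l[206,270];print(ce[i],s[i])
print(tri(w,ce[i],load('s0'),(181,304)))
E
```

```text
(array([ 0.58762463, -0.31983282]), 101.99168682098389, (61.05032730102539, 98.38084411621094), np.int32(3037), np.int32(1)) (np.float64(-175.0081543720061), array([-2.40981243e-04,  3.14785490e-04, -9.99999921e-01])) [ 0.5587025  -0.34427488  0.25004967]
(array([ 0.586138  , -0.32220428]), 102.37185573577881, (60.5743293762207, 97.48606872558594), np.int32(699), np.int32(1))
(array([0.59554968, 0.28032053]), 118.53179931640625, (60.5418586730957, 95.42390441894531), np.int32(311), np.int32(1))
(array([0.59424609, 0.28701013]), 128.76441955566406, (54.513328552246094, 93.85626220703125), np.int32(464), np.int32(2))
[270.05032468 205.70941558] [261 183  19  47 616]
(array([ 0.57146425, -0.32557179,  0.0159124 ]), np.float64(0.0034475215395259715))
```

Request:
arm_command(xyz=[[0.02, 0.016, -0.05], [0.028, 0.024, -0.1], [0.028, 0.024, -0.16], [0.028, 0.024, -0.205], [0.028, 0.024, -0.222], [0.028, 0.024, -0.222]], delta_rot=[[0, 0, 4], [0, 0, 7], [0, 0, 7], [0, 0, 7], [0, 0, 7], [0, 0, 7]], claw=[0, 0, 0, 0, 0, 0], squeeze=15)

```text
t: 1.95
eef_pos: [0.5867, -0.3204, 0.0282]
tool_rot: [2.441, -1.976, -0.001]
contact_force: [0.5, 0.2, 0.0]
width: 0.0875
```

Request:
arm_command(xyz=[[0, 0, 0], [0, 0, 0], [0, 0, 0], [0, 0, 0]], delta_rot=[[0, 0, 0], [0, 0, 0], [0, 0, 0], [0, 0, 0]], claw=[1, 1, 1, 1], squeeze=15)

```text
t: 2.45
eef_pos: [0.5868, -0.3206, 0.0288]
tool_rot: [2.441, -1.976, -0.001]
contact_force: [-0.3, 0.7, 4.7]
width: 0.0638
```

Grip at 63.8 mm, matching the 64 mm width. Lift and carry it past the jig to look at the jig from above.

Request:
arm_command(xyz=[[0, 0, 0.05], [-0.01, 0.02, 0.1], [-0.02, 0.06, 0.15], [-0.04, 0.11, 0.18], [-0.05, 0.17, 0.2], [-0.06, 0.23, 0.22], [-0.07, 0.29, 0.23], [-0.08, 0.35, 0.24]], delta_rot=[[0, 0, 0], [0, 0, 0], [0, 0, 0], [0, 0, 0], [0, 0, 0], [0, 0, 0], [0, 0, 0], [0, 0, 0]], claw=[1, 1, 1, 1, 1, 1, 1, 1])

```text
t: 3.45
eef_pos: [0.5065, 0.0288, 0.2691]
tool_rot: [-2.441, 1.977, 0.0]
contact_force: [1.2, 0.4, -0.4]
width: 0.0638
```

Request:
arm_command(xyz=[[0, 0.06, 0], [0, 0.11, 0], [0, 0.11, 0]], delta_rot=[[0, 0, 0], [0, 0, 0], [0, 0, 0]], claw=[1, 1, 1])

```text
t: 3.82
eef_pos: [0.5062, 0.1419, 0.2688]
tool_rot: [-2.445, 1.972, 0.001]
contact_force: [0.6, 0.0, -1.0]
width: 0.0641
```

```bash
python3 - <<'E'
from h import *
w=snap('wrist','w2');o=arm.get_obs();print(o['t'],o['eef_pos'].round(4),tooly(),o['width'],o['contact_force'].round(1))
E
```

```text
3.875 [0.5061 0.1403 0.2687] (np.float64(-167.83863494562522), array([-3.16742526e-04,  4.69700797e-04, -9.99999840e-01])) 0.06347204043454852 [-0.1 -0.8 -1.2]
```

View pics/w2.png

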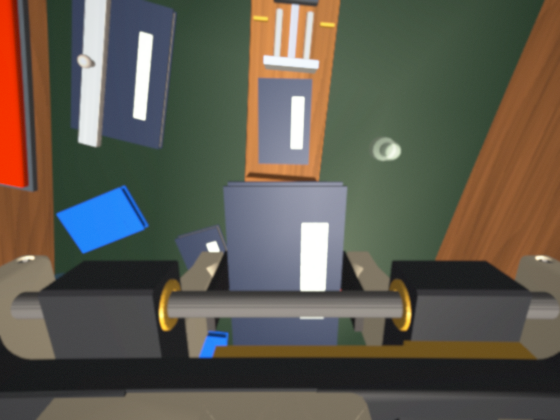

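Wrist view: base book in the jig at (285,120), fence at (285,177), pusher at (291,63), index marks at (260,18) and (327,24). The held book sits level at (285,260), with book_b behind at (203,243).

```bash
python3 - <<'E'
from h import *
w=load('w2'); im=cv2.GaussianBlur(w['image'],(3,3),0).astype(int)
c=book(w,(275,120),.026,58);print('base',c)
r,g,b=im[...,0],im[...,1],im[...,2]
m=((r-b>45)&(r-g>15)); L=[];Rr=[]
for y in range(70,160,3):
    xs=np.nonzero(m[y,235:345])[0]+235; L.append((xs[0]-.5,y)); Rr.append((xs[-1]+.5,y))
def line(P):
    v=cv2.fitLine((P[:,:2]*1000).astype(np.float32),cv2.DIST_HUBER,0,.01,.01).ravel();a=np.degrees(np.arctan2(v[1],v[0]))%180;return a,v[2:]/1000
a1,p1=line(onz(w,L,.012));a2,p2=line(onz(w,Rr,.012));print('edges',a1,a2,p1,p2)
ang=np.radians((a1+a2)/2);ey=np.array([np.cos(ang),np.sin(ang)]);ex=np.array([ey[1],-ey[0]])
print('width',(p2-p1)@ex,'mid x',(p1+p2)@ex/2)
y=((r>170)&(g>130)&(b<90)).astype(np.uint8); n,l,s,ce=cv2.connectedComponentsWithStats(y[:60]); 
I=[ce[i] for i in range(1,n) if 240<ce[i][0]<345 and s[i,4]>8];print(I)
P=onz(w,I,.018)[:,:2];mid=P.mean(0) if len(P)==2 else None;print(P)
if mid is not None:
    o=mid+.113*ey; o=ex*((p1+p2)@ex/2)+ey*(o@ey); print('jig origin',o,'mid x',mid@ex,'ang',np.degrees(ang)); 
    d=c[0]-o;print('base in jig',d@ex,d@ey,'yaw',c[1]-np.degrees(ang))
    for yy in(-.0625,.0625): print(proj(w,np.r_[o+yy*ey,.049]))
# label height check of base across views
mm=(im.min(2)>140).astype(np.uint8);n,l,s,ce=cv2.connectedComponentsWithStats(mm);i=l[120,297];print(ce[i],tri(w,ce[i],load('s0'),(277,219)),tri(w,ce[i],load('d0'),(278,222)))
# held book far edge
hz=arm.get_obs()['eef_pos'][2]-.0288+.014
print('held top edge',onz(w,[[227,186],[343,186]],hz), 'tool y ang',tooly()[0])
E
```

```text
base (array([0.52424457, 0.0633088 ]), 101.6295280456543, (61.24089813232422, 98.00098419189453), np.int32(4144), np.int32(2))
edges 97.51056 97.694016 [0.57471323 0.05448662] [0.47400805 0.04183821]
width -0.101493336 mid x 0.52612334
[array([265.55369596,  27.69246862]), array([301.6872428 ,  28.44032922]), array([326.94308943,  23.77235772]), array([318.6,  57.9])]
[[ 0.56693863 -0.03313571]
 [ 0.52638073 -0.04114313]
 [ 0.49931402 -0.05159706]
 [ 0.50003633 -0.01623667]]
[297.47058824 131.33140017] (array([0.50464834, 0.06871458, 0.01758179]), np.float64(0.002904532262833757)) (array([0.50475146, 0.06833729, 0.02784542]), np.float64(0.00368300724345377))
held top edge [[0.54657271 0.09894895 0.25392493]
 [0.48766831 0.08620629 0.25392493]] tool y ang -167.83863494562522
```

```bash
python3 - <<'E'
from h import *
w=load('w2'); im=w['image'].astype(int); r,g,b=im[...,0],im[...,1],im[...,2]
P=[]
for x0,x1 in((250,272),(318,338)):
    y,x=np.nonzero((r-b>110)[12:30,x0:x1]&(g>120)[12:30,x0:x1]);P.append((x.mean()+x0,y.mean()+12));print(P[-1],len(x))
Q=onz(w,P,.018)[:,:2];d=Q[0]-Q[1];print('marks',Q,'perp ang',np.degrees(np.arctan2(d[1],d[0]))+90, np.linalg.norm(d))
ang=np.radians(97.6);ey=np.array([np.cos(ang),np.sin(ang)]);ex=np.array([ey[1],-ey[0]])
o=Q.mean(0)+.113*ey;print('origin from marks',o,'x',o@ex,'y',o@ey)
# fence top inner edge: dark/bright profile down the columns; plate front
g2=im.sum(2)
for x in(255,285,315): print(x,[int(v) for v in g2[158:184,x]])
for x in(275,305): print(x,[int(v) for v in g2[52:84,x]])
m=(im.min(2)>150)[90:160,285:308];y,x=np.nonzero(m);u=(x.mean()+285,y.mean()+90);print(u,tri(w,u,load('s0'),(277,219)),tri(w,u,load('d0'),(278,222)),onz(w,u,.026))
E
```

```text
(np.float64(261.2717391304348), np.float64(20.608695652173914)) 368
(np.float64(326.8724035608309), np.float64(20.338278931750743)) 337
marks [[ 0.57300491 -0.03888782]
 [ 0.50025364 -0.05480613]] perp ang 102.34206989210594 0.07447240195657746
origin from marks [0.5216843  0.06516038] x 0.5257194661441309 y -0.004408099251100431
255 [423, 421, 424, 422, 420, 422, 423, 421, 423, 425, 420, 422, 415, 389, 329, 239, 185, 177, 209, 279, 363, 415, 406, 366, 356, 378]
285 [443, 446, 445, 445, 452, 459, 471, 465, 461, 457, 457, 457, 452, 455, 451, 437, 376, 282, 203, 180, 186, 218, 272, 331, 381, 427]
315 [405, 403, 405, 403, 403, 402, 403, 403, 402, 402, 402, 399, 400, 401, 403, 403, 401, 404, 390, 359, 307, 262, 242, 290, 379, 449]
275 [671, 673, 675, 681, 708, 739, 748, 749, 749, 747, 748, 741, 696, 554, 447, 427, 431, 434, 443, 443, 446, 446, 448, 448, 449, 440, 409, 380, 364, 365, 367, 365]
305 [672, 678, 680, 682, 685, 683, 686, 710, 737, 745, 745, 745, 745, 743, 725, 653, 501, 432, 420, 420, 427, 433, 429, 427, 430, 427, 422, 403, 384, 383, 383, 383]
(np.float64(296.93324775353017), np.float64(122.78818998716304)) (array([0.50960888, 0.06047834, 0.02475349]), np.float64(0.0018173468884055694)) (array([0.50893328, 0.05992558, 0.02154366]), np.float64(0.00028034938647552774)) [[0.50900288 0.05985344 0.026     ]]
```

```bash
python3 - <<'E'
from h import *
w=load('w2');print('cam',-np.array(w['R']).T@w['t'])
for n,p,z in(('plate top front',[(275,65),(305,67.5)],.049),('fence bottom dark start',[(255,172.5),(285,174.8),(315,177.5)],.012),('fence same at top',[(255,177.5),(285,180.5),(315,182)],.052),('marks',[(260,18),(327,24)],.018)):
    P=onz(w,p,z)[:,:2];d=P[0]-P[-1];print(n,P.round(4).tolist(),np.degrees(np.arctan2(d[1],d[0]))+90)
ang=np.radians(97.6);ey=np.array([np.cos(ang),np.sin(ang)]);ex=np.array([ey[1],-ey[0]])
for n,p,z,y in(('plate',(290,66.2),.049,-.0625),('fence bot',(285,174.8),.012,.0625),('marks',(293.5,21),.018,-.113)):
    P=onz(w,p,z)[0,:2];print(n,'x',P@ex,'origin y',P@ey-y)
B=np.array([.52424,.06331]);print('base x,y',B@ex,B@ey)
E
```

```text
cam [0.52398762 0.06135736 0.40278043]
plate top front [[0.5467, 0.0067], [0.5142, 0.0022]] 97.90581983870376
fence bottom dark start [[0.5493, 0.1338], [0.5092, 0.1283], [0.4688, 0.1233]] 97.41444547639398
fence same at top [[0.5456, 0.1323], [0.5092, 0.1282], [0.4731, 0.1223]] 97.87024679936134
marks [[0.5749, -0.0411], [0.4992, -0.0514]] 97.77746744138251
plate x 0.5264107567140767 origin y -0.003336460986238743
fence bot x 0.5216970121724825 origin y -0.0027118158299091477
marks x 0.5263102246204724 origin y -0.0038967222256629103
base x,y 0.5280079868886466 -0.006580234175068728
```

Jig estimates agree: axis at 97.7° from board edges, plate, fence and marks; origin at (0.522, 0.066), ±1 mm. The base sits at jig (+2, −3) mm with about +3.5° yaw. Now I place book_a.

Request:
arm_command(xyz=[[0.01, -0.04, -0.03], [0.016, -0.07, -0.07], [0.016, -0.07, -0.125], [0.016, -0.07, -0.17], [0.016, -0.07, -0.195], [0.016, -0.07, -0.207], [0.016, -0.07, -0.207]], delta_rot=[[0, 0, -2], [0, 0, -4.5], [0, 0, -4.5], [0, 0, -4.5], [0, 0, -4.5], [0, 0, -4.5], [0, 0, -4.5]], claw=[1, 1, 1, 1, 1, 1, 1])

```text
t: 4.75
eef_pos: [0.5219, 0.0697, 0.0615]
tool_rot: [2.364, -2.068, -0.001]
contact_force: [0.0, -0.1, -1.0]
width: 0.0643
```

Request:
arm_command(xyz=[[0, 0, -0.003], [0, 0, -0.0055], [0, 0, -0.0055]], delta_rot=[[0, 0, 0], [0, 0, 0], [0, 0, 0]], claw=[1, 1, 1])

```text
t: 5.12
eef_pos: [0.5221, 0.0698, 0.0564]
tool_rot: [2.364, -2.069, -0.001]
contact_force: [-0.2, -0.4, -0.5]
width: 0.0643
```

Still no contact at 56.4 mm (rest expected near 55). Two more mm, then release.

Request:
arm_command(xyz=[[0, 0, -0.001], [0, 0, -0.002], [0, 0, -0.002]], delta_rot=[[0, 0, 0], [0, 0, 0], [0, 0, 0]], claw=[1, 1, 1])

```text
t: 5.5
eef_pos: [0.5222, 0.0699, 0.0548]
tool_rot: [-2.364, 2.068, 0.001]
contact_force: [-1.7, 0.2, 5.0]
width: 0.0635
```

Request:
arm_command(xyz=[[0, 0, 0], [0, 0, 0], [0, 0, 0], [0, 0, 0]], delta_rot=[[0, 0, 0], [0, 0, 0], [0, 0, 0], [0, 0, 0]], claw=[0, 0, 0, 0])

```text
t: 6.0
eef_pos: [0.5222, 0.0699, 0.0547]
tool_rot: [-2.364, 2.068, 0.001]
contact_force: [0.9, -0.4, -0.5]
width: 0.0876
```

Request:
arm_command(xyz=[[0, 0, 0.055], [0, 0, 0.11], [0.015, 0.04, 0.15], [0.03, 0.09, 0.18], [0.045, 0.14, 0.195], [0.06, 0.19, 0.195], [0.063, 0.2, 0.195]], delta_rot=[[0, 0, 0], [0, 0, 0], [0, 0, 5], [0, 0, 10], [0, 0, 16], [0, 0, 20], [0, 0, 20]], claw=[0, 0, 0, 0, 0, 0, 0])

```text
t: 6.88
eef_pos: [0.5855, 0.2727, 0.2489]
tool_rot: [2.69, -1.622, -0.001]
contact_force: [-0.6, -0.5, -1.3]
width: 0.0875
```

```bash
python3 - <<'E'
from h import *
w=snap('wrist','w3');o=arm.get_obs();print(o['t'],o['eef_pos'].round(4),tooly()[0])
s=proj(w,[.595,.281,.014])[0];print(s);print(book(w,s,.014,70))
s=proj(w,[.53,.07,.04])[0];print(s)
E
```

```text
6.925 [0.5854 0.2723 0.2487] -152.26209079233107
[275.35897076 190.93457444]
(array([0.59296436, 0.28014496]), 118.99019050598145, (62.146358489990234, 98.86463928222656), np.int32(3588), np.int32(1))
[423.37950804  48.94993109]
```

View pics/w3.png

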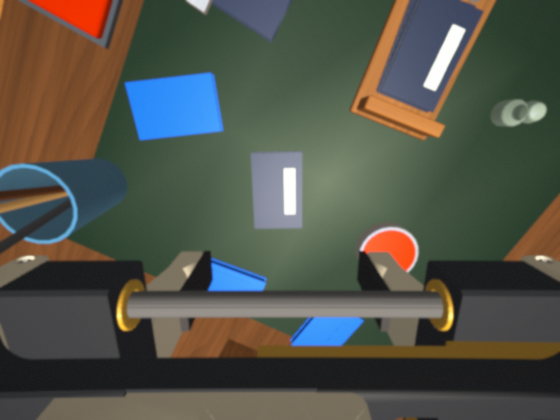

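Wrist view: book_b at (277,190) and clear of the tin (389,250), cup (75,205) and blue books. Book_a lies evenly on the base in the jig at (432,50), hiding it.

Request:
arm_command(xyz=[[0.008, 0.008, -0.05], [0.008, 0.008, -0.105], [0.008, 0.008, -0.16], [0.008, 0.008, -0.203], [0.008, 0.008, -0.22], [0.008, 0.008, -0.22]], delta_rot=[[0, 0, 1.3], [0, 0, 1.3], [0, 0, 1.3], [0, 0, 1.3], [0, 0, 1.3], [0, 0, 1.3]], claw=[0, 0, 0, 0, 0, 0])

```text
t: 7.68
eef_pos: [0.5935, 0.2796, 0.0286]
tool_rot: [2.705, -1.593, -0.001]
contact_force: [0.7, 1.1, 0.4]
width: 0.0873
```

Request:
arm_command(xyz=[[0, 0, 0], [0, 0, 0], [0, 0, 0], [0, 0, 0]], delta_rot=[[0, 0, 0], [0, 0, 0], [0, 0, 0], [0, 0, 0]], claw=[1, 1, 1, 1], squeeze=15)

```text
t: 8.18
eef_pos: [0.5937, 0.2797, 0.0295]
tool_rot: [2.706, -1.594, -0.001]
contact_force: [-3.3, -1.1, 6.1]
width: 0.0637
```

Request:
arm_command(xyz=[[0, 0, 0.05], [0, 0, 0.1], [-0.015, -0.04, 0.13], [-0.03, -0.08, 0.16], [-0.045, -0.11, 0.18], [-0.06, -0.13, 0.22], [-0.08, -0.14, 0.24], [-0.08, -0.14, 0.24]], delta_rot=[[0, 0, 0], [0, 0, -3], [0, 0, -6], [0, 0, -12], [0, 0, -17], [0, 0, -21.3], [0, 0, -21.3], [0, 0, -21.3]], claw=[1, 1, 1, 1, 1, 1, 1, 1])

```text
t: 9.18
eef_pos: [0.5135, 0.1394, 0.2717]
tool_rot: [-2.363, 2.065, -0.001]
contact_force: [-0.2, 0.7, -0.9]
width: 0.0635
```

```bash
cat >> h.py <<'E'
ang=np.radians(97.7);ey=np.array([np.cos(ang),np.sin(ang)]);ex=np.array([ey[1],-ey[0]]);O=np.array([.5219,.0663])
def J(p): d=np.asarray(p)[:2]-O; return np.round([d@ex*1e3,d@ey*1e3],1)
E
python3 - <<'E'
from h import *
w=snap('wrist','w4');o=arm.get_obs();print(o['t'],o['eef_pos'].round(4),tooly()[0],o['width'])
s=proj(w,[.535,.07,.04])[0];c=book(w,s,.04,80);print(s,c,J(c[0]),c[1]-97.7)
E
```

```text
9.225 [0.5136 0.1397 0.2704] -172.2818809515264 0.06338158066711443
[275.49695559 130.55523663] (array([0.52341217, 0.06752031]), 99.2975082397461, (61.832000732421875, 103.5914306640625), np.int32(4559), np.int32(2)) [1.7 1. ] 1.597508239746091
```

View pics/w4.png

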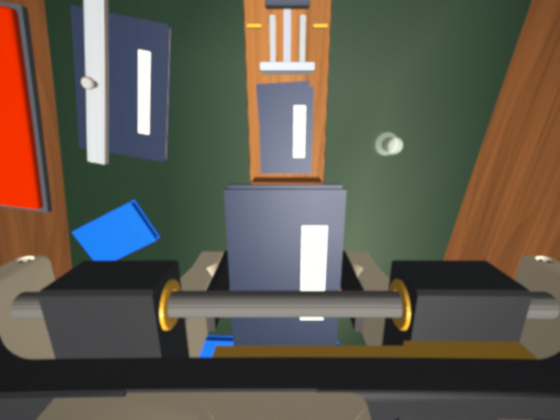

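Wrist view: book_a lies squarely in the jig at (285,128), with the slightly yawed base showing at its pusher end; book_b is held level. Now I place book_b the same way, 14 mm higher.

Request:
arm_command(xyz=[[0.005, -0.04, -0.03], [0.0086, -0.07, -0.07], [0.0086, -0.07, -0.125], [0.0086, -0.07, -0.17], [0.0086, -0.07, -0.19], [0.0086, -0.07, -0.195], [0.0086, -0.07, -0.195]], delta_rot=[[0, 0, 0], [0, 0, 0], [0, 0, 0], [0, 0, 0], [0, 0, 0], [0, 0, 0], [0, 0, 0]], claw=[1, 1, 1, 1, 1, 1, 1])

```text
t: 10.1
eef_pos: [0.5224, 0.0699, 0.075]
tool_rot: [-2.366, 2.066, 0.001]
contact_force: [-0.2, 0.8, -0.2]
width: 0.0636
```

Request:
arm_command(xyz=[[0, 0, -0.003], [0, 0, -0.0055], [0, 0, -0.0065], [0, 0, -0.0065]], delta_rot=[[0, 0, 0], [0, 0, 0], [0, 0, 0], [0, 0, 0]], claw=[1, 1, 1, 1])

```text
t: 10.6
eef_pos: [0.5226, 0.0701, 0.0695]
tool_rot: [-2.365, 2.065, 0.0]
contact_force: [-1.9, 0.4, 5.9]
width: 0.0637
```

Seated (5.9 N). Release, lower round the whole pile and close gently to line up the sides, then open again.

Request:
arm_command(xyz=[[0, 0, 0], [0, 0, 0], [0, 0, 0], [0, 0, 0], [0, 0, -0.014], [0, 0, -0.027], [0, 0, -0.027]], delta_rot=[[0, 0, 0], [0, 0, 0], [0, 0, 0], [0, 0, 0], [0, 0, 0], [0, 0, 0], [0, 0, 0]], claw=[0, 0, 0, 0, 0, 0, 0])

```text
t: 11.48
eef_pos: [0.5215, 0.0695, 0.0407]
tool_rot: [2.365, -2.065, -0.002]
contact_force: [0.0, -0.1, -0.0]
width: 0.0877
```

Request:
arm_command(xyz=[[0, 0, 0], [0, 0, 0], [0, 0, 0], [0, 0, 0], [0, 0, 0]], delta_rot=[[0, 0, 0], [0, 0, 0], [0, 0, 0], [0, 0, 0], [0, 0, 0]], claw=[1, 1, 1, 1, 1], squeeze=10)

```text
t: 12.1
eef_pos: [0.5219, 0.0697, 0.041]
tool_rot: [2.366, -2.066, -0.002]
contact_force: [0.5, -1.0, 1.1]
width: 0.0643
```

Request:
arm_command(xyz=[[0, 0, 0], [0, 0, 0], [0, 0, 0], [0, 0, 0]], delta_rot=[[0, 0, 0], [0, 0, 0], [0, 0, 0], [0, 0, 0]], claw=[0, 0, 0, 0])

```text
t: 12.6
eef_pos: [0.5218, 0.0696, 0.041]
tool_rot: [2.366, -2.066, -0.002]
contact_force: [-0.4, -0.1, 0.2]
width: 0.0873
```

Request:
arm_command(xyz=[[0, 0, 0.05], [0, 0, 0.11], [0, 0.01, 0.17], [0, 0.02, 0.21], [0, 0.02, 0.21]], delta_rot=[[0, 0, 0], [0, 0, 0], [0, 0, 0], [0, 0, 0], [0, 0, 0]], claw=[0, 0, 0, 0, 0])

```text
t: 13.22
eef_pos: [0.5234, 0.0907, 0.2547]
tool_rot: [-2.363, 2.062, -0.003]
contact_force: [-0.4, 0.4, -0.9]
width: 0.0874
```

```bash
python3 - <<'E'
from h import *
w=snap('wrist','w5');o=arm.get_obs();print(o['t'],o['eef_pos'].round(4),tooly()[0],o['width'],o['q'].round(2))
s=proj(w,[.54,.07,.054])[0];c=book(w,s,.054,90);print(s,c,J(c[0]),c[1]-97.7)
print(proj(w,np.r_[O-.15*ey,.088]))
E
```

```text
13.275 [0.5222 0.0902 0.2523] -172.23168854520313 0.08759972970998672 [ 0.54  0.12 -0.31 -0.   -1.15 -0.4 ]
[274.12795609 175.3684931 ] (array([0.52196704, 0.0662708 ]), 97.78604412078857, (62.441551208496094, 106.46527862548828), np.int32(4860), np.int32(3)) [ 0.1 -0. ] 0.08604412078857138
[[291.81429319  10.9958429 ]]
```

View pics/w5.png

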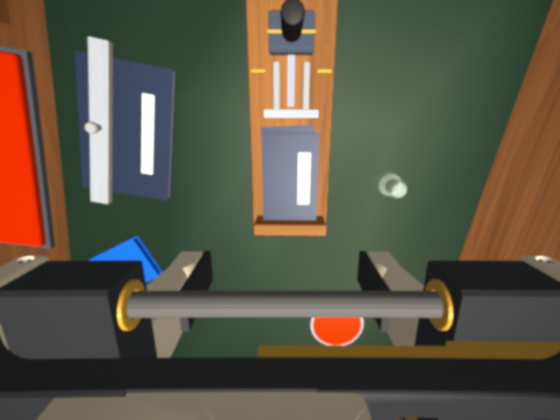

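Wrist view: one pile at (290,175), yaw within 0.1° of the jig, centred within 1 mm. The handle top at (292,12) is where the jig model predicts it (292,11). Now to the handle.

Request:
arm_command(xyz=[[0.006, -0.05, -0.01], [0.012, -0.105, -0.02], [0.02, -0.16, -0.04], [0.02, -0.172, -0.08], [0.02, -0.172, -0.13], [0.02, -0.172, -0.17], [0.02, -0.172, -0.187], [0.02, -0.172, -0.187]], delta_rot=[[0, 0, 0], [0, 0, 0], [0, 0, 0], [0, 0, 0], [0, 0, 0], [0, 0, 0], [0, 0, 0], [0, 0, 0]], claw=[0, 0, 0, 0, 0, 0, 0, 0])

```text
t: 14.28
eef_pos: [0.54, -0.0824, 0.0627]
tool_rot: [2.364, -2.065, -0.006]
contact_force: [-0.1, -0.4, 0.9]
width: 0.0876
```

Request:
arm_command(xyz=[[0, 0, 0], [0, 0, 0], [0, 0, 0], [0, 0, 0], [0, 0, 0], [0, 0, 0], [0, 0, 0]], delta_rot=[[0, 0, 0], [0, 0, 0], [0, 0, 0], [0, 0, 0], [0, 0, 0], [0, 0, 0], [0, 0, 0]], claw=[1, 1, 1, 1, 1, 1, 1], squeeze=35)

```text
t: 15.15
eef_pos: [0.5404, -0.0823, 0.0628]
tool_rot: [2.365, -2.065, -0.005]
contact_force: [8.8, 1.7, -2.3]
width: 0.0234
```

Request:
arm_command(xyz=[[0.0006, 0.004, 0], [0.0001, 0.008, 0], [-0.0004, 0.012, 0], [-0.001, 0.016, 0], [-0.0015, 0.02, 0], [-0.002, 0.024, 0], [-0.0026, 0.028, 0], [-0.0031, 0.032, 0]], delta_rot=[[0, 0, 0], [0, 0, 0], [0, 0, 0], [0, 0, 0], [0, 0, 0], [0, 0, 0], [0, 0, 0], [0, 0, 0]], claw=[1, 1, 1, 1, 1, 1, 1, 1])

```text
t: 16.15
eef_pos: [0.5372, -0.0506, 0.0628]
tool_rot: [2.364, -2.065, -0.005]
contact_force: [1.3, -9.4, -0.6]
width: 0.0214
```

Request:
arm_command(xyz=[[-0.0003, 0.002, 0], [-0.0006, 0.0045, 0], [-0.0006, 0.0045, 0]], delta_rot=[[0, 0, 0], [0, 0, 0], [0, 0, 0]], claw=[1, 1, 1])

```text
t: 16.52
eef_pos: [0.5366, -0.0469, 0.0628]
tool_rot: [2.364, -2.064, -0.004]
contact_force: [2.9, -11.7, -1.1]
width: 0.0214
```

```bash
python3 - <<'E'
from h import *
a=snap('scene','s6');b=snap('side','d6');w=snap('wrist','w6');o=arm.get_obs();print(o['t'],o['eef_pos'].round(4),J(o['eef_pos']),o['width'],o['contact_force'].round(1))
I=O-.113*ey; 
for c in(a,b,w): print(proj(c,[np.r_[I,.018],np.r_[I+.0385*ex,.018],np.r_[I-.0385*ex,.018]]).round(1).tolist())
f=lambda c,x,y,s:cv2.resize(c['image'][y-s*3//4:y+s*3//4,x-s:x+s,::-1],(400,300),interpolation=cv2.INTER_CUBIC)
p=[proj(c,np.r_[O-.05*ey,.03])[0].astype(int) for c in(a,b)]
top=np.hstack([f(a,*p[0],60),f(b,*p[1],60)])
bot=np.hstack([cv2.resize(w['image'][:,:,::-1],(400,300)),f(a,*p[0],30)])
cv2.imwrite('pics/v6.png',np.vstack([top,bot]))
E
```

```text
16.675 [ 0.5367 -0.047   0.0628] [  -0.6 -114.2] 0.02184515849504361 [  3.3 -11.   -1.6]
[[256.5, 242.2], [267.7, 247.6], [245.7, 237.0]]
[[295.0, 201.4], [282.3, 197.4], [308.0, 205.5]]
[[284.2, 252.3], [226.8, 252.4], [341.5, 252.3]]
```

View pics/v6.png

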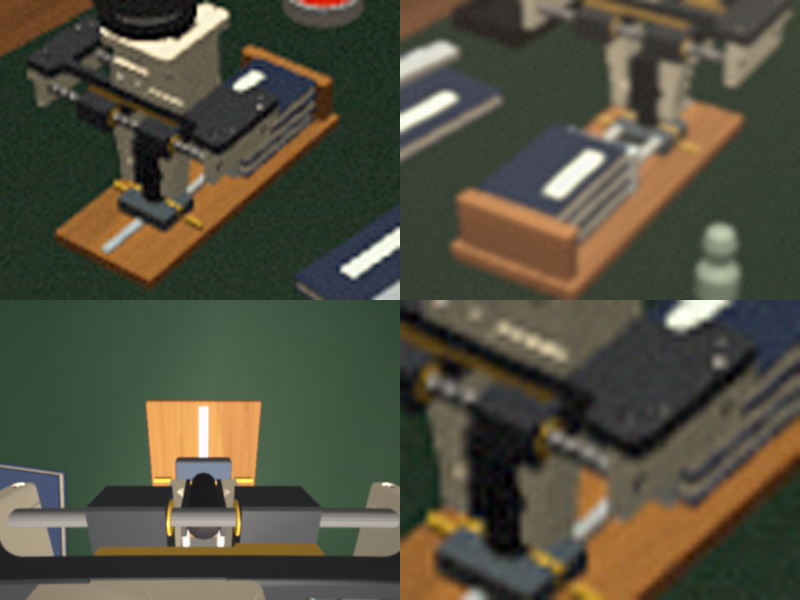

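The pile is against the fence and pinched. TCP (y −114.2) and force (11.3 of about 12.2 N) both suggest the line is about 1 mm short. Check the line against the marks close up.

```bash
python3 - <<'E'
from h import *
w=load('w6');a=load('s6')
L=cv2.resize(w['image'][215:275,205:365,::-1],(800,300),interpolation=cv2.INTER_CUBIC)
R=cv2.resize(a['image'][227:257,232:282,::-1],(500,300),interpolation=cv2.INTER_CUBIC)
cv2.imwrite('pics/v7.png',np.vstack([L,np.pad(R,((0,0),(0,300),(0,0)))]))
im=a['image'].astype(int);Y=((im[...,0]-im[...,2]>90)&(im[...,1]>110)).astype(np.uint8)
n,l,s,ce=cv2.connectedComponentsWithStats(Y[225:260,235:285],connectivity=4)
for i in range(1,n):
    if s[i,4]>2:
        u=ce[i]+[235,225];print(u.round(1),s[i,4],[J(onz(a,u,z)[0]) for z in(.018,.026)])
E
```

```text
[268.3 233.4] 13 [array([  2.6, -63.7]), array([  8.8, -71.5])]
[276.2 237.5] 13 [array([ 31.3, -65.1]), array([ 37.2, -72.8])]
[247.3 237.1] 15 [array([ -34.7, -110.7]), array([ -28.1, -118.1])]
[281.7 236.3] 3 [array([ 40.5, -52.3]), array([ 46.4, -60.2])]
[271.2 241.8] 17 [array([ 31.2, -88. ]), array([ 37.2, -95.6])]
[278.3 241.3] 3 [array([ 46. , -75.1]), array([ 51.8, -82.7])]
[261.  242.5] 4 [array([  10.7, -106.8]), array([  16.8, -114.2])]
[268.2 247.3] 15 [array([  38.8, -111.2]), array([  44.8, -118.5])]
[246.8 247.8] 6 [array([  -6.4, -146.8]), array([  -0. , -153.9])]
[244.5 250. ] 8 [array([  -5.7, -157.4]), array([   0.6, -164.4])]
[250.2 253.6] 31 [array([  16.1, -160. ]), array([  22.2, -166.9])]
[261.2 251.8] 4 [array([  35.1, -136.7]), array([  41.1, -143.8])]
[241. 253.] 5 [array([  -5.4, -172.3]), array([   0.9, -179.2])]
[258.2 253. ] 4 [array([  31.8, -145.3]), array([  37.8, -152.4])]
[266.3 253.3] 3 [array([  50.1, -133.8]), array([  55.9, -140.9])]
[263.3 254.3] 3 [array([  46.1, -141.6]), array([  52. , -148.7])]
[238.7 256.3] 3 [array([  -1.8, -186.3]), array([   4.5, -193. ])]
[251.7 256.7] 3 [array([  26.9, -167.1]), array([  32.9, -174. ])]
[243.7 258.3] 3 [array([  14. , -184.6]), array([  20.2, -191.3])]
```

View pics/v7.png

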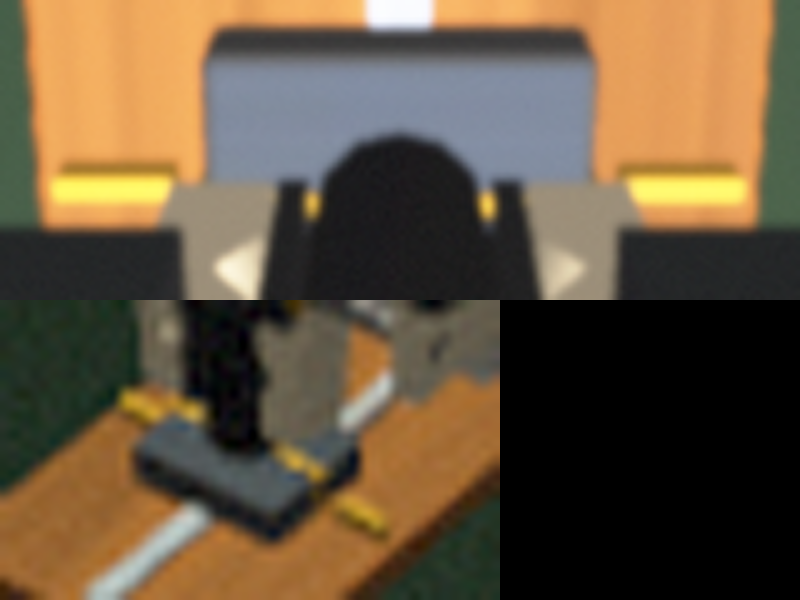

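Close-up: the marks are at wrist px (227.6,252.6) and (342,252.6), and the carriage line shows beside the grip at (267.4,255.9) and (302.4,256). I'll compare them at their own heights.

```bash
python3 - <<'E'
from h import *
w=load('w6')
for p in((227.6,252.6),(342,252.6)): print('mark',J(onz(w,p,.018)[0]))
for p in((267.4,255.9),(302.4,256)): print('line',J(onz(w,p,.026)[0]))
# carriage rear top edge at crop row ~55 (-> 226), should be line-20mm
print('rear edge',J(onz(w,(285,226),.026)[0]))
a=load('s6')
print('scene line',J(onz(a,(262.2,242.8),.026)[0]),J(onz(a,(262.2,242.8),.0262)[0]),'marks',J(onz(a,(247,237),.018)[0]),J(onz(a,(268,248.2),.018)[0]))
E
```

```text
mark [  38.  -112.8]
mark [ -38.8 -112.7]
line [  10.8 -114.2]
line [ -11.7 -114.1]
rear edge [  -0.5 -134.6]
scene line [  20.2 -113.3] [  20.4 -113.5] marks [ -35.4 -110.9] [  40.8 -114.5]
```

The line is 1.4 mm short, and three measures agree on that. Nudge forward, allowing for about 0.8 mm of arm lag under load.

Request:
arm_command(xyz=[[-0.0003, 0.0015, 0], [-0.0003, 0.0022, 0], [-0.0003, 0.0022, 0], [-0.0003, 0.0022, 0]], delta_rot=[[0, 0, 0], [0, 0, 0], [0, 0, 0], [0, 0, 0]], claw=[1, 1, 1, 1])

```text
t: 17.18
eef_pos: [0.5365, -0.0458, 0.0628]
tool_rot: [2.363, -2.063, -0.002]
contact_force: [4.0, -11.9, -1.8]
width: 0.0211
```

```bash
python3 - <<'E'
from h import *
w=snap('wrist','w8');o=arm.get_obs();print(o['t'],o['eef_pos'].round(4),J(o['eef_pos']),o['width'],o['contact_force'].round(1))
im=w['image'].astype(int);Y=((im[...,0]>200)&(im[...,1]>150)&(im[...,2]<110)).astype(np.uint8)[235:275,200:370]
n,l,s,ce=cv2.connectedComponentsWithStats(Y)
for i in range(1,n):
    u=ce[i]+[200,235];print(u.round(1),s[i,2:],J(onz(w,u,.018)[0]),J(onz(w,u,.026)[0]))
b=snap('side','d8'); 
L=cv2.resize(w['image'][215:275,205:365,::-1],(800,300),interpolation=cv2.INTER_CUBIC)
R=cv2.resize(b['image'][170:260,215:335,::-1],(400,300),interpolation=cv2.INTER_CUBIC)
a=snap('scene','s8');Q=cv2.resize(a['image'][120:345,130:430,::-1],(400,300),interpolation=cv2.INTER_CUBIC)
cv2.imwrite('pics/v8.png',np.vstack([L,np.hstack([R,Q])]))
E
```

```text
17.225 [ 0.5365 -0.0458  0.0628] [  -0.6 -113. ] 0.02144571654278842 [  3.1 -12.8  -2. ]
[227.8 245.6] [ 32  24 632] [  37.5 -116.7] [  35.9 -120.2]
[341.4 245.2] [ 32  24 553] [ -38.1 -117. ] [ -36.4 -120.5]
[267. 255.] [1 3 3] [  11.6 -109.9] [  11.1 -113.7]
[302.  255.5] [1 4 4] [ -12.  -109.5] [ -11.5 -113.3]
```

View pics/v8.png

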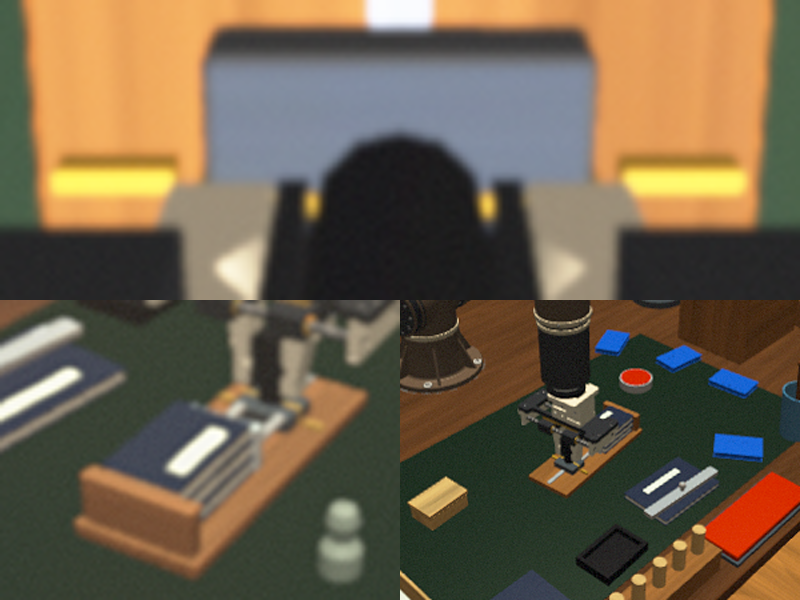

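The line now measures y ≈ −113.1 against marks at −112.8 mm (0.3 mm apart), and the push is about 12.5 N against 12 expected. The pile is square at the fence and the bystanders are in place. Handing in while holding.

```bash
python3 -c "
from h import *
print(arm.job_done())"
```

```text
the job is handed in; nothing more can be done
None
```

I placed both loose navy stamp books on the one in the jig and released them. I then evened the pile's sides with a light squeeze of the gripper. Last, I gripped the handle, pushed it to the index marks, and handed in at about 17 s of the 64 s while still holding it there.

**Last checks:**
- **Carriage line:** the brass line measures about 0.3 mm short of the marks. That is within the camera accuracy of about 2 mm.
- **Push and grip:** the push on the handle was about 12.5 N, against about 12 N expected. The grip was holding with the fingers at 21–23 mm on the 22 mm handle.
- **Pile:** three books, square against the fence in the side view. Before the push the pile measured 0.1° off the jig's axis and under 1 mm off centre.
- **Other objects:** everything visible in the last pictures looked unmoved. I did not measure each one.

**Disagreements:**
- The base book's yaw first measured 3.9° against a stated maximum of 3.4°, which is within the measuring error.
- An early height reading of its label came out at 18–28 mm because the colour mask caught other things. Redone, it read 22–25 mm, against 26 mm expected.
- One automatic reading of the marks in the last check also caught board colour, so I read the marks from the enlarged picture instead.

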